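# Close the diver communicator's battery bay and hold the talk key down

## Robot

A 7-joint arm with a two-finger parallel gripper is mounted at the origin on the work surface. World frame = base frame: x ahead of the robot, y to its left, z up, the work surface at z = 0. Lengths are in mm, angles in rad, forces in N, time in s.
With the tool pointing down it reaches from about 400 to 850 mm from the base axis. Payload 4.5 kg.
Tool frame: the origin (TCP) lies on the centre line of the jaws, within the pads' length; the fingertips stand 22 mm ahead of it and the grasp point (between the pads) lies 3 mm ahead of it; y points along the fingers, z is the direction in which the jaws open and shut, and the axes are right-handed (so a half turn about y gives the same grasp; the last joint's range is limited). The gripper opens to 85 mm and grips with 20 to 120 N. Pads are 22 mm wide; open, the fingers measure 114 mm over their backs; the gripper's body (76 mm by 85 mm) begins 54 mm behind the grasp point. The pads swing forward as they close: fully open they stand 13 mm farther back than shut.
Start: joints at [-1.299, 0.689, -0.195, 1.565, 0.157, 0.902, -0.215], TCP at [147.207, 607.442, 220.917] pointing down, gripper open.
Joint ranges: [-3.01, 3.01], [-0.46, 2.08], [-1.47, 1.51], [0.13, 2.56], [-1, 4.14], [0.04, 2.09], [-2.66, 2.66]. Speed limits (rad/s): [2.57, 2.57, 3.14, 3.14, 3.14, 3.14, 3.14].

## Interface

Orientations are given as a unit quaternion [w, x, y, z].
In Python, from plant import robot gives the robot as it stands.
- The arm moves only by the tool move_arm, never from a script. Its argument "rows" is a list of rows, each an object with "translation": the shift along the tool's x, y, z in cm, a list of three; "turn": the turn about the tool's y in degrees. In form: [{"translation": [tx, ty, tz], "turn": turn}, ...]. A call has 1 to 20 rows; each row is the pose to reach, as a shift and turn from the pose commanded when the call began, along the tool's axes at that moment; what a row does not reach only later rows make up. A row lasts 1/12 s, in which the tool goes at most 41.7 mm and 7.16 degrees, less where a joint would pass 70% of its speed; a pose out of reach is approached as far as the arm can. A call with a gripper value outside its range is refused whole. "claw" is the finger opening in cm, from 0 to 8.54, set as the call begins (left out, the last holds). The fingers move at their own pace and stop on an object; "force" is the grip in N (left out, the last holds). Time passes only in rows, so rows that repeat a pose let the fingers close. It gives the time, the measured TCP pose, the force and the opening at its end, in the units of the state.
- robot.get_obs(): the state, without advancing time (a new reading comes with each control period).
- robot.capture(name): name is "scene" or "top" or "wrist"; returns the picture (480x640x3 uint8, red, green, blue); there is no depth.
- robot.camera_params(name): a dict with "fx", "fy", "cx", "cy" (pixels), "view" (4x4, takes a point from world to camera coordinates); the wrist camera has in their place "tool_from_camera" (4x4, takes a point from camera to tool coordinates, whose origin is the TCP and whose axes are the tool frame's). Camera axes: x right, y down, z forward; pixel columns grow to the right and rows downward; lengths in mm; the calibration is good to about 2 mm. A picture is of the moment at which its call begins: read the wrist's pose just before it. camera_params takes no time and is no camera call.
- robot.job_done(): hands the job in, once; it reports no verdict.
Trained networks look in the newest picture that a camera, given by its name, has taken for a name from the list of things; names that differ only in an ending like _2 or _b are one class to them, and where a whole thing is asked for, a point or a joint stands for the part that bears it (a point fixed in the world has none). Each returns a list of dicts, best first, with "conf" (0 to 1); they miss things now and then, are a little off and sometimes report something else, mostly with a low value. They report only what shows in the picture. A call takes as long as a camera call.
- robot.spot_in(camera, target): "box" ([left, top, width, height] in pixels, round what is visible of it).
- robot.mark_of(camera, target): "point" ([column, row] in pixels: a listed point, or the origin of a listed thing).
The state is a dict: "clock": time; "q": joint angles; "dq": joint speeds; "effort": joint torques, N m; "tcp_pos": TCP position; "orientation": TCP orientation; "contact_force": force on the tool from outside, world axes, zero at the start; "wrist_torque": the same for the moment, N m; "width": opening from 0.0 (shut) to 1.0 (fully open).
Only numpy, scipy, OpenCV 4.12 (cv2) and the standard library are available. Lean on these libraries where they do the work, as an engineer would, in place of code of your own. Each camera call takes 0.05 s, during which the arm holds its last target.

## Task

The diver communicator has fresh cells: lower its battery-bay cover gently over the two locating pins until it sits flush on the bay's frame, and let go of it. Then, with the fingers, press the talk key fully down without forcing it and keep holding it there for the supervisor to speak: finish while still holding the key down, do not release it. Leave everything else on the desk where it is.

Things in the scene. Friction and masses are not known exactly. Their poses are not given: they have to be found in the camera images.
- communicator: Diver communicator: open orange rugged case 220 (its x) by 290 (its y) by 100 mm high, fixed to the desk, turned up to 0.2 rad. Origin: centre of its underside; x points away from the operator (latches on the -x face, towards the robot), y left, z up. Its aluminium panel lies at z = 92 mm: left (+y) the open battery bay, right (-y) the talk key; its knobs stand up to 16 mm above the panel.
- bay_seat (a point): Centre of the top of the battery bay's black rubber frame, at (0, 70, 100) mm in the communicator's frame, axes as the communicator's. The frame measures 96 mm (x) by 112 mm (y), as the cover does; the cover's underside rests on it, so that fully seated the cover's origin and axes coincide with this point.
- pin_left (a point): Foot of the left locating pin, at seat height, at (-36, +43, 0) mm from bay_seat. The pin is 10 mm in diameter and rises 18 mm above the seat, the last 5.5 mm tapering to 4.4 mm.
- pin_right (a point): Foot of the right locating pin, the same pin at (-36, -43, 0) mm from bay_seat. Both pins stand along the bay's edge nearest the robot.
- cover: Loose battery-bay cover, aluminium plate 96 (its x) by 112 (its y) by 6 mm, 0.17-0.35 kg, flat on the desk left or right of the communicator, turned up to 0.6 rad. Origin: centre of its underside; z up. Two 13 mm through holes near its -x edge: it fits only with that edge towards the robot. A 10 mm thick round steel bow handle runs along its y, axis 42 mm above the underside, posts at y = +-38 mm.
- cover_grip (a point): Middle of the cover's handle bar, 42 mm straight above the cover's origin: where to grip it from above, with the fingers closing along the cover's x.
- hole_left (a point): Centre of the cover's left hole on its underside, at (-36, +43, 0) mm in the cover's frame; it goes over pin_left.
- hole_right (a point): Centre of the cover's right hole on its underside, at (-36, -43, 0) mm in the cover's frame; it goes over pin_right.
- talk (a joint): Angle of the spring-loaded talk key, rad: 0 at rest, 0.24 at its stop, fully down. Black lever 66 mm long, 30 mm wide, hinged at its far (+x) end, the hinge at (18, -70, 102) mm in the communicator's frame. At rest it slopes up 0.26 rad towards the robot; fully down it is nearly level. Its spring takes about 3 N at the pad to start and 7 N at the stop; let go, it springs back.
- talk_pad (a point): Centre of the talk key's ribbed finger pad, on its upper face, 52 mm from the hinge; it moves with the key. At rest it is at about (-31, -70, 120) mm in the communicator's frame, with the key at its stop at about (-34, -70, 108) mm: straight below within 3 mm and 12 mm lower.
- cell_tray: Bystander: open grey tray 100 by 130 mm, 32 mm high, with three spent cells, on the other side of the communicator from the cover. Origin: centre of its underside.
- nut_dish: Bystander: round steel dish 90 mm across with two brass thumb nuts, in front of the communicator (the nuts are fitted later). Origin: centre of its underside.
- screwdriver: Bystander: screwdriver lying in front of the communicator. Origin: underside, about its middle.
- torch: Bystander: black diving torch 130 mm long, lying. Origin: underside.
- mug: Bystander: white mug 80 mm across, 92 mm high. Origin: centre of its underside.

How it is judged:
By the outcome, as a careful person would: the job done as asked, in the order asked, and still so for the second after the job is handed in, while the arm keeps its last pose, push and grip.
It also fails if it takes over 48 s, if anything falls off the work surface, if the arm or the gripper's body presses on something with over 40 N, if the wrist force passes 120 N, or if a joint passes its speed limit or range.

## Working session

There is one attempt and no reset: what is moved stays moved. The work goes in short steps, Python scripts to look and compute and a tool call to move; the robot and the scene stay as the last step left them, time stands still between calls to the robot, and variables do not carry over. Pictures are saved under pics/ and viewed, and the job is handed in when it is done.

Besides the shell and the picture viewer there is one more tool, called after "Emit:" by a JSON object that holds its "method" and its "body". move_arm: Moves the arm, as the interface text tells. Its arguments: {"type":"object","properties":{"rows":{"type":"array"},"claw":{"type":"number"},"force":{"type":"number"}},"required":["rows"]}

```bash
ls; mkdir -p pics
cat > h.py <<'E'
import numpy as np, cv2
from plant import robot
from scipy.spatial.transform import Rotation as R
def save(img,n): cv2.imwrite(f'pics/{n}.png',cv2.cvtColor(img,cv2.COLOR_RGB2BGR))
def tool():
    o=robot.get_obs(); q=o['orientation']
    T=np.eye(4); T[:3,:3]=R.from_quat([q[1],q[2],q[3],q[0]]).as_matrix(); T[:3,3]=o['tcp_pos']; return T
def cam(name,T=None):
    p=robot.camera_params(name)
    if 'view' in p: V=np.array(p['view'])
    else: V=np.linalg.inv((tool() if T is None else T)@np.array(p['tool_from_camera']))
    return p,V
def ray(name,uv,z,T=None):
    p,V=cam(name,T); W=np.linalg.inv(V)
    d=W[:3,:3]@np.array([(uv[0]-p['cx'])/p['fx'],(uv[1]-p['cy'])/p['fy'],1]); c=W[:3,3]
    return c+d*(z-c[2])/d[2]
def proj(name,P,T=None):
    p,V=cam(name,T); c=V[:3,:3]@np.asarray(P,float)+V[:3,3]
    return np.array([p['fx']*c[0]/c[2]+p['cx'],p['fy']*c[1]/c[2]+p['cy']])
E
python3 - <<'E'
from h import *
np.set_printoptions(precision=3,suppress=True)
print(robot.get_obs()); print(tool())
for n in ['top','scene']:
    save(robot.capture(n),n+'0')
    for t in ['cover','cover_grip','hole_left','hole_right','bay_seat','pin_left','pin_right','talk_pad','communicator','mug','torch','cell_tray','nut_dish','screwdriver']:
        r=robot.mark_of(n,t)
        print(n,t,[(x['point'],round(x['conf'],2)) for x in r[:2]])
print({n:robot.camera_params(n) for n in ['top','scene','wrist']})
print(robot.get_obs()['clock'])
E
```

```text
pics
{'clock': 0.0, 'q': array([-1.299,  0.69 , -0.195,  1.566,  0.157,  0.902, -0.215]), 'dq': array([-0.002, -0.   , -0.001, -0.001,  0.002,  0.   , -0.001]), 'effort': array([ -0.   , -53.961,  -1.267, -15.854,   0.009,   0.01 ,  -0.   ]), 'tcp_pos': array([147.111, 606.738, 220.069]), 'orientation': array([-0.701,  0.703, -0.084,  0.084]), 'contact_force': array([ 0.149,  0.246, -0.799]), 'wrist_torque': array([ 0.044, -0.008,  0.034]), 'width': 0.996802358136853}
[[  0.972  -0.      0.235 147.111]
 [ -0.235  -0.002   0.972 606.738]
 [  0.     -1.     -0.002 220.069]
 [  0.      0.      0.      1.   ]]
top cover [([196.3, 280.5], 0.83)]
top cover_grip [([192.4, 276.0], 0.58)]
top hole_left [([177.8, 296.0], 0.88), ([213.3, 295.1], 0.22)]
top hole_right [([213.3, 296.2], 0.61)]
top bay_seat [([270.5, 195.0], 0.8), ([193.5, 275.9], 0.38)]
top pin_left [([256.4, 212.5], 0.79), ([195.2, 278.5], 0.24)]
top pin_right [([291.4, 210.0], 0.9), ([255.7, 211.3], 0.74)]
top talk_pad [([330.6, 202.3], 0.58), ([461.4, 250.3], 0.52)]
top communicator [([307.2, 198.9], 0.87)]
top mug [([435.5, 1
[... 1187 characters left out ...]
    [   0.   ,    0.   ,    0.   ,    1.   ]])}, 'scene': {'fx': 589.9075314912773, 'fy': 589.9075314912773, 'cx': 319.1143585816091, 'cy': 236.00439910576932, 'view': array([[  -0.75 ,    0.662,    0.007,  405.93 ],
       [   0.522,    0.599,   -0.607, -199.248],
       [  -0.406,   -0.451,   -0.795, 1527.471],
       [   0.   ,    0.   ,    0.   ,    1.   ]])}, 'wrist': {'fx': 405.7382002836842, 'fy': 405.7382002836842, 'cx': 311.0501144915789, 'cy': 239.06459001439205, 'tool_from_camera': array([[   0.   ,    0.963,    0.269,  -67.316],
       [  -0.001,   -0.269,    0.963, -152.499],
       [   1.   ,   -0.001,    0.001,   -0.744],
       [   0.   ,    0.   ,    0.   ,    1.   ]])}}
1.5
```

View pics/top0.png

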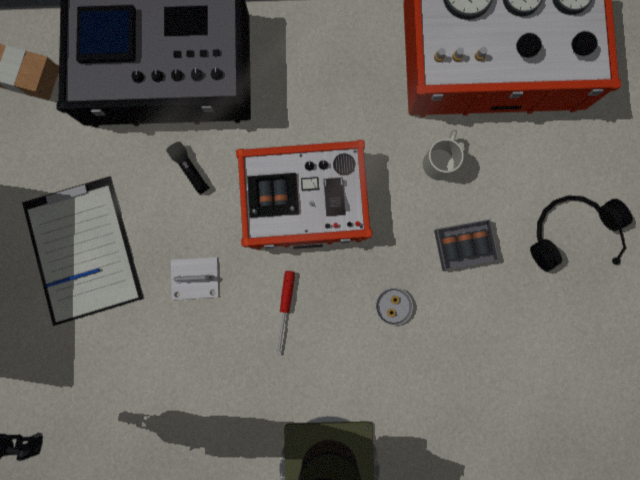

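View pics/scene0.png

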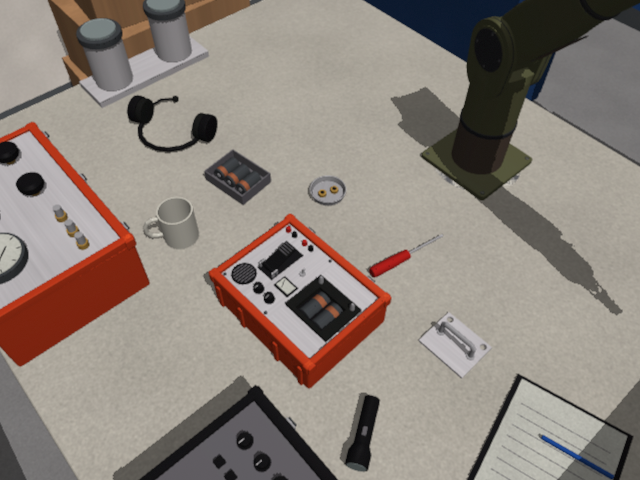

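Run:
```python
from h import *
np.set_printoptions(precision=1,suppress=True)
for n,t,uv,z in [('top','cover',(196.3,280.5),0),('top','grip',(192.4,276),42),('top','hl',(177.8,296),3),('top','hr',(213.3,296),3),('top','seat',(270.5,195),100),('top','pl',(256.4,212.5),100),('top','pr',(291.4,210),100),('top','pad',(330.6,202.3),120),('top','com',(307.2,198.9),0),
('scene','cover',(453.3,344.5),0),('scene','grip',(455.4,335.8),42),('scene','hl',(478.5,350.6),3),('scene','hr',(445.8,322.3),3),('scene','seat',(324.4,306.1),100),('scene','pl',(349,308.6),100),('scene','pr',(321.8,280),100),('scene','pad',(283,247),120),('scene','com',(297.6,309),0)]:
    print(n,t,ray(n,uv,z))
```

```text
top cover [442.9 310.3   0. ]
top grip [452.2 310.1  42. ]
top hl [406.8 354.6   3. ]
top hr [404.4 268.8   3. ]
top seat [629.2 117.1 100. ]
top pl [589.8 150.  100. ]
top pr [593.2  70.2 100. ]
top pad [604.9 -19.3 120. ]
top com [634.7  36.9   0. ]
scene cover [449.8 310.5   0. ]
scene grip [454.4 309.5  42. ]
scene hl [423.4 353.7   3. ]
scene hr [424. 267.   3.]
scene seat [628.2 112.8 100. ]
scene pl [596.2 148.3 100. ]
scene pr [592.1  64.5 100. ]
scene pad [607.3 -37.8 120. ]
scene com [635.3  37.5   0. ]
```

The top view shows the cover at about (196,279), with its holes towards the robot at (178,296) and (213,296). The bay is at about (272,193) and the key at (335,196). The two cameras agree to within about 10 mm, so I'll move above the cover and refine with the wrist camera.

Emit:
{"method": "move_arm", "body": {"rows": [{"translation": [36.4,4,-21.7],"turn": 76.4},{"translation": [36.4,4,-21.7],"turn": 76.4},{"translation": [36.4,4,-21.7],"turn": 76.4},{"translation": [36.4,4,-21.7],"turn": 76.4},{"translation": [36.4,4,-21.7],"turn": 76.4},{"translation": [36.4,4,-21.7],"turn": 76.4},{"translation": [36.4,4,-21.7],"turn": 76.4},{"translation": [36.4,4,-21.7],"turn": 76.4},{"translation": [36.4,4,-21.7],"turn": 76.4},{"translation": [36.4,4,-21.7],"turn": 76.4},{"translation": [36.4,4,-21.7],"turn": 76.4},{"translation": [36.4,4,-21.7],"turn": 76.4},{"translation": [36.4,4,-21.7],"turn": 76.4},{"translation": [36.4,4,-21.7],"turn": 76.4}]}}

```text
clock: 2.67
tcp_pos: [448.5, 312.6, 180.9]
orientation: [0.501, -0.501, 0.5, -0.498]
contact_force: [0.0, 0.9, 0.6]
width: 1.0
```

```bash
cat > w.py <<'E'
from h import *
import sys
np.set_printoptions(precision=1,suppress=True)
T=tool(); print(T, robot.get_obs()['q'],robot.get_obs()['clock'])
save(robot.capture('wrist'),sys.argv[1])
for a in sys.argv[2:]:
    t,z=a.split(':')
    for x in robot.mark_of('wrist',t)[:3]: print(t,x['point'],round(x['conf'],2),ray('wrist',x['point'],float(z),T))
E
python3 w.py w1 cover:0 cover_grip:42 hole_left:3 hole_right:3
```

```text
[[  0.   -0.    1.  448.5]
 [ -1.    0.    0.  312.6]
 [ -0.   -1.   -0.  180.9]
 [  0.    0.    0.    1. ]] [-0.8  0.6  0.1  1.9 -0.1  0.6 -0.6] 2.6667
cover [312.4, 212.0] 0.89 [450.  310.8   0. ]
cover [221.4, 427.3] 0.58 [362.  96.  -0.]
cover_grip [310.5, 221.4] 0.83 [448.5 312.4  42. ]
hole_left [263.1, 159.6] 0.91 [410.3 354.1   3. ]
hole_right [271.9, 262.3] 0.87 [415.4 267.3   3. ]
```

View pics/w1.png

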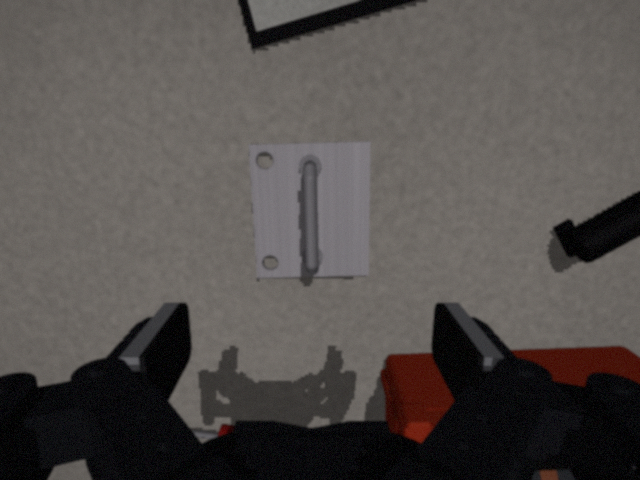

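```bash
cat > fit.py <<'E'
from h import *
np.set_printoptions(precision=2,suppress=True)
T=tool()
img=cv2.imread('pics/w1.png')
# rectify plane z=6 around plate, 4px/mm
c0=np.array([450.,311.]);s=4;H=80
world=[c0+[-H,-H],c0+[H,-H],c0+[H,H],c0+[-H,H]]
src=np.float32([proj('wrist',[*w,6],T) for w in world])
dst=np.float32([[0,2*H*s],[2*H*s,2*H*s],[2*H*s,0],[0,0]])
M=cv2.getPerspectiveTransform(src,dst)
r=cv2.warpPerspective(img,M,(2*H*s,2*H*s)); cv2.imwrite('pics/rect1.png',r)
# plate mask: bright with bluish vs. beige
m=((r[...,0].astype(int)-r[...,2])>-6)&(r.mean(2)>70)
m=m.astype(np.uint8)*255; m=cv2.morphologyEx(m,cv2.MORPH_OPEN,np.ones((9,9))); m=cv2.morphologyEx(m,cv2.MORPH_CLOSE,np.ones((41,41)))
cs,_=cv2.findContours(m,cv2.RETR_EXTERNAL,cv2.CHAIN_APPROX_NONE); c=max(cs,key=cv2.contourArea)
rr=cv2.minAreaRect(c); print(rr[0][0]/s-H+c0[0],H-rr[0][1]/s+c0[1],np.array(rr[1])/s,rr[2])
cv2.drawContours(r,[np.intp(cv2.boxPoints(rr))],-1,(0,0,255),1); cv2.drawContours(r,[c],-1,(0,255,0),1); cv2.imwrite('pics/rect1.png',r)
E
python3 fit.py
```

```text
449.2116470336914 310.5540237426758 [113.86  97.15] 88.31531524658203
```

View pics/rect1.png

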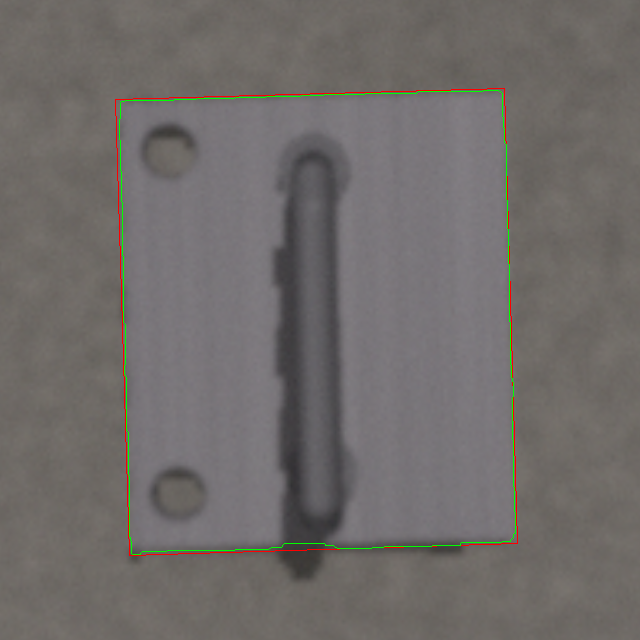

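The rectified view gives the cover centre at (449.2, 310.6), turned +1.6°, and measures it at 97 x 114 mm, which fits the given size. Before grasping, I'll survey the communicator from close up.

Emit:
{"method": "move_arm", "body": {"rows": [{"translation": [25,-4,16.5],"turn": 0},{"translation": [25,-4,16.5],"turn": 0},{"translation": [25,-4,16.5],"turn": 0},{"translation": [25,-4,16.5],"turn": 0},{"translation": [25,-4,16.5],"turn": 0},{"translation": [25,-4,16.5],"turn": 0},{"translation": [25,-4,16.5],"turn": 0},{"translation": [25,-4,16.5],"turn": 0},{"translation": [25,-4,16.5],"turn": 0},{"translation": [25,-4,16.5],"turn": 0},{"translation": [25,-4,16.5],"turn": 0}]}}

```text
clock: 3.83
tcp_pos: [613.7, 63.0, 220.5]
orientation: [0.501, -0.501, 0.5, -0.499]
contact_force: [-0.2, 1.0, 0.3]
width: 1.002
```

```bash
python3 w.py w2 bay_seat:100 pin_left:100 pin_right:100 talk_pad:120 communicator:0
```

```text
[[  0.   -0.    1.  613.7]
 [ -1.    0.    0.   63. ]
 [ -0.   -1.   -0.  220.5]
 [  0.    0.    0.    1. ]] [-0.2  0.7  0.1  1.6 -0.1  0.9 -0.1] 3.8333
bay_seat [338.4, 156.8] 0.63 [632.1 110.9 100. ]
pin_left [276.6, 92.7] 0.75 [592.  150.8 100. ]
pin_right [287.6, 222.6] 0.73 [597.9  66.2 100. ]
talk_pad [298.5, 364.1] 0.93 [605.4 -31.8 120. ]
communicator [331.0, 223.5] 0.82 [632.9  42.1   0. ]
```

View pics/w2.png

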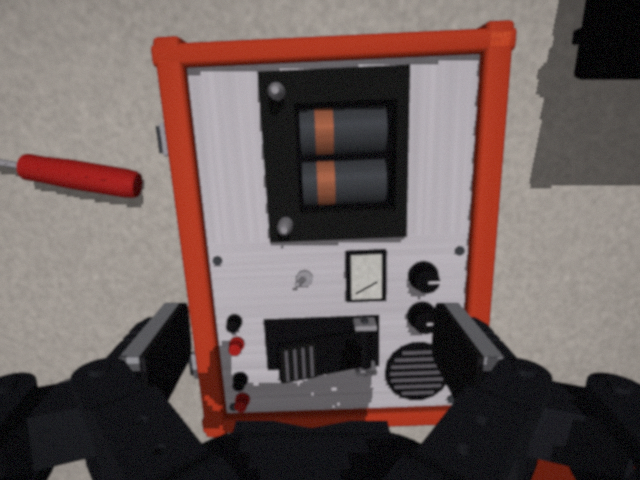

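```bash
cat > fit2.py <<'E'
from h import *
np.set_printoptions(precision=2,suppress=True)
T=np.eye(4);T=tool()
img=cv2.imread('pics/w2.png')
c0=np.array([632.,112.]);s=4;H=80
world=[c0+[-H,-H],c0+[H,-H],c0+[H,H],c0+[-H,H]]
for z in (100,118):
    src=np.float32([proj('wrist',[*w,z],T) for w in world])
    dst=np.float32([[0,2*H*s],[2*H*s,2*H*s],[2*H*s,0],[0,0]])
    M=cv2.getPerspectiveTransform(src,dst)
    r=cv2.warpPerspective(img,M,(2*H*s,2*H*s))
    if z==100:
        m=(r.mean(2)<45).astype(np.uint8)*255
        m=cv2.morphologyEx(m,cv2.MORPH_CLOSE,np.ones((61,61)));m=cv2.morphologyEx(m,cv2.MORPH_OPEN,np.ones((41,41)))
        cs,_=cv2.findContours(m,cv2.RETR_EXTERNAL,cv2.CHAIN_APPROX_NONE); c=max(cs,key=cv2.contourArea)
        rr=cv2.minAreaRect(c); print(rr[0][0]/s-H+c0[0],H-rr[0][1]/s+c0[1],np.array(rr[1])/s,rr[2])
        cv2.drawContours(r,[np.intp(cv2.boxPoints(rr))],-1,(0,0,255),1); cv2.drawContours(r,[c],-1,(0,255,0),1)
    cv2.imwrite(f'pics/rect2_{z}.png',r)
E
python3 fit2.py; python3 -c "
import cv2,numpy as np
a=cv2.imread('pics/rect2_100.png');b=cv2.imread('pics/rect2_118.png');cv2.imwrite('pics/rect2.png',cv2.resize(np.hstack([a[:,60:460],b[:,60:460]]),(750,600)))"
```

```text
630.9419555664062 105.87965393066406 [128.43  94.56] 87.80267333984375
```

View pics/rect2_100.png

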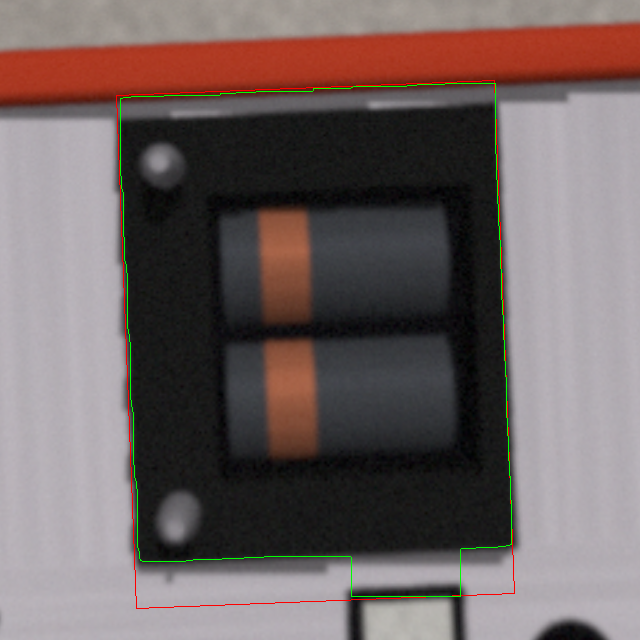

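View pics/rect2_118.png

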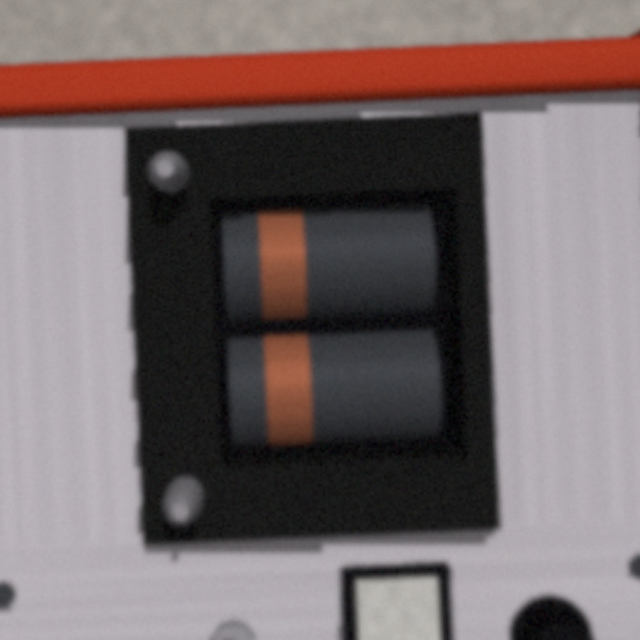

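The frame fit gives the seat at about (631.3, 108.8), turned +2.4°. The pin tips independently give (631.7, 109.0), with the pins 86 mm apart as specified. The pad computed from that pose, (606, -32), agrees with the network. Now I'll grasp the cover.

Emit:
{"method": "move_arm", "body": {"rows": [{"translation": [-24.76,4,-16.45],"turn": -1.6},{"translation": [-24.76,4,-16.45],"turn": -1.6},{"translation": [-24.76,4,-16.45],"turn": -1.6},{"translation": [-24.76,4,-16.45],"turn": -1.6},{"translation": [-24.76,4,-16.45],"turn": -1.6},{"translation": [-24.76,4,-16.45],"turn": -1.6},{"translation": [-24.76,4,-16.45],"turn": -1.6},{"translation": [-24.76,8,-16.45],"turn": -1.6},{"translation": [-24.76,11,-16.45],"turn": -1.6},{"translation": [-24.76,13,-16.45],"turn": -1.6},{"translation": [-24.76,14,-16.45],"turn": -1.6},{"translation": [-24.76,15.5,-16.45],"turn": -1.6},{"translation": [-24.76,17,-16.45],"turn": -1.6},{"translation": [-24.76,17.45,-16.45],"turn": -1.6},{"translation": [-24.76,17.45,-16.45],"turn": -1.6},{"translation": [-24.76,17.45,-16.45],"turn": -1.6}]}}

```text
clock: 5.47
tcp_pos: [450.8, 308.6, 47.0]
orientation: [0.507, -0.506, 0.493, -0.493]
contact_force: [-0.9, -0.4, 0.6]
width: 1.003
```

```bash
python3 w.py w3 cover_grip:42 hole_left:3 hole_right:3
```

```text
[[  0.    0.    1.  450.8]
 [ -1.    0.    0.  308.6]
 [ -0.   -1.    0.   47. ]
 [  0.    0.    0.    1. ]] [-0.7  0.9  0.1  1.9 -0.1  0.3 -0.5] 5.4667
cover_grip [304.9, 286.9] 0.68 [448.7 311.2  42. ]
hole_left [233.6, 170.7] 0.91 [412.9 354.2   3. ]
hole_right [240.5, 327.0] 0.74 [414.6 271.3   3. ]
```

View pics/w3.png

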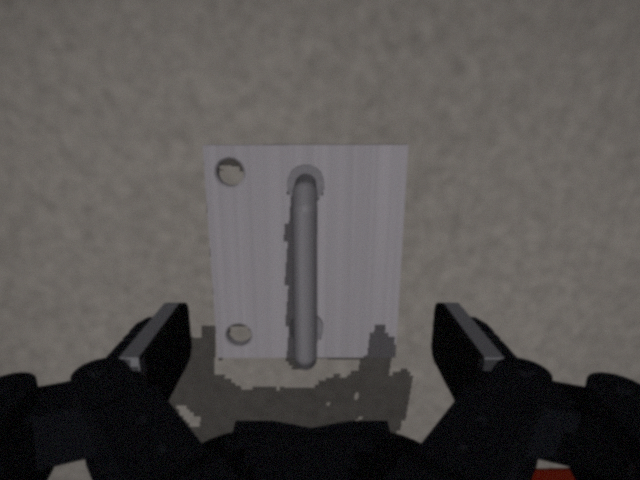

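```bash
sed -e 's/w1.png/w3.png/;s/rect1/rect3/g' fit.py > fit3.py; python3 fit3.py; python3 -c "
from h import *
for i in range(1): print(robot.get_obs()['tcp_pos'],robot.get_obs()['clock'])"
```

```text
448.51123046875 309.9597625732422 [116.5   96.81] 88.45184326171875
[450.95804403 308.78890576  47.37393366] 5.6667
```

View pics/rect3.png

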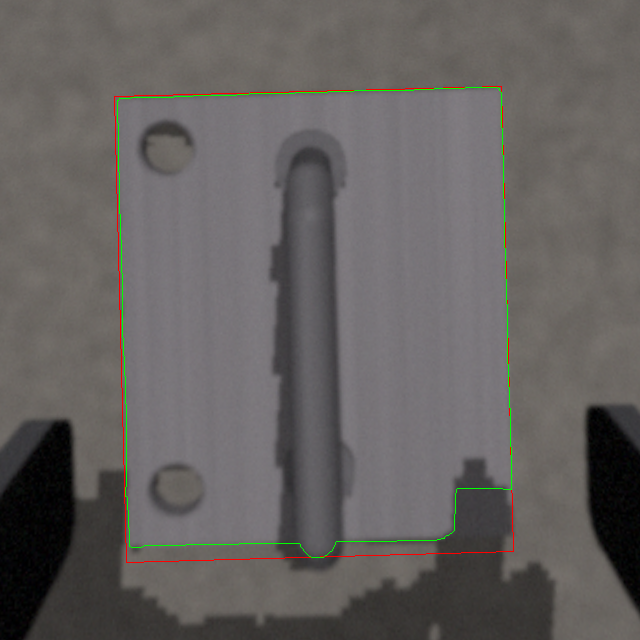

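The cover is at (448.7, 311.7) while the TCP stands at (450.9, 308.7). I'll correct that offset and then close gently.

Emit:
{"method": "move_arm", "body": {"rows": [{"translation": [-0.3,0.15,-0.2],"turn": 0},{"translation": [-0.3,0.15,-0.2],"turn": 0},{"translation": [-0.3,0.15,-0.2],"turn": 0}]}}

```text
clock: 5.92
tcp_pos: [448.0, 311.8, 45.0]
orientation: [0.507, -0.507, 0.493, -0.493]
contact_force: [0.2, -0.1, -0.7]
width: 1.002
```

Emit:
{"method": "move_arm", "body": {"rows": [{"translation": [0,0,0],"turn": 0},{"translation": [0,0,0],"turn": 0},{"translation": [0,0,0],"turn": 0},{"translation": [0,0,0],"turn": 0},{"translation": [0,0,0],"turn": 0},{"translation": [0,0,0],"turn": 0},{"translation": [0,0,0],"turn": 0},{"translation": [0,0,0],"turn": 0},{"translation": [0,0,0],"turn": 0},{"translation": [0,0,0],"turn": 0}], "claw": 0.4, "force": 60}}

```text
clock: 6.75
tcp_pos: [448.3, 311.4, 44.9]
orientation: [0.507, -0.507, 0.493, -0.493]
contact_force: [-0.1, 0.1, 0.7]
width: 0.05
```

```bash
python3 w.py w4 cover_grip:42 hole_left:3 hole_right:3
```

```text
[[  0.    0.    1.  448.3]
 [ -1.    0.    0.  311.4]
 [ -0.   -1.    0.   44.9]
 [  0.    0.    0.    1. ]] [-0.7  0.9  0.1  1.9 -0.1  0.3 -0.5] 6.75
cover_grip [312.4, 294.8] 0.68 [449.3 311.4  42. ]
hole_left [234.6, 177.9] 0.64 [411.1 353.7   3. ]
hole_right [243.6, 337.9] 0.87 [413.9 268.8   3. ]
```

View pics/w4.png

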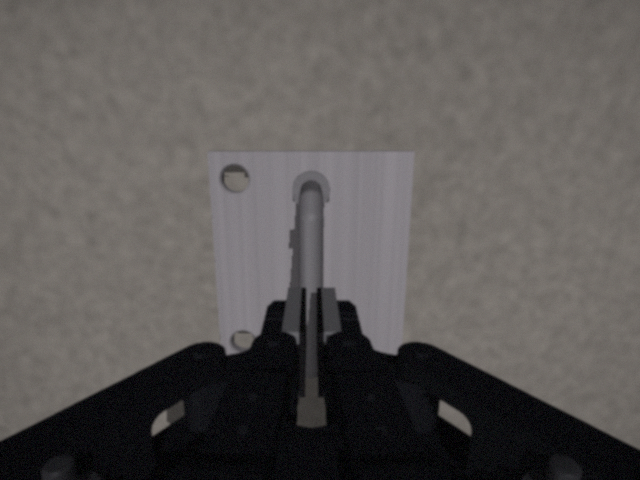

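```bash
python3 -c "
import cv2
a=cv2.imread('pics/w4.png')[150:400,200:420];cv2.imwrite('pics/w4c.png',cv2.convertScaleAbs(cv2.resize(a,None,fx=2.4,fy=2.4,interpolation=cv2.INTER_CUBIC),alpha=1.8))"; python3 -c "
from h import *
print(robot.get_obs()['width'],robot.get_obs()['effort'])"
```

```text
0.046458375108501954 [ 6.33564323e-04 -5.22513163e+01  2.44440213e+00 -6.80667177e+00
  4.27433450e-03  1.34415026e-03  4.80710725e-06]
```

View pics/w4c.png

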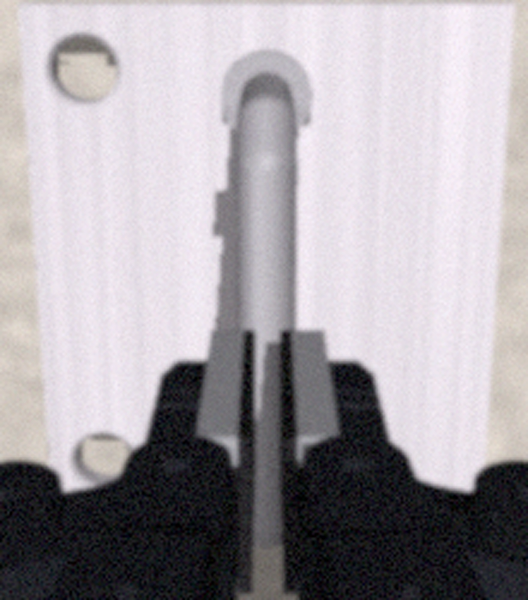

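Run:
```python
from h import *
p=robot.camera_params('wrist');C=np.linalg.inv(np.array(p['tool_from_camera']))
def pt(P):
    c=C[:3,:3]@np.array(P)+C[:3,3]; return np.round([p['fx']*c[0]/c[2]+p['cx'],p['fy']*c[1]/c[2]+p['cy']],1)
for x in(-11,11):
  for y in(-20,-5,0,9,22): print(x,y,[pt([x,y,z]) for z in(-5,-2,2,5)])
print('bar',[pt([x,3,z]) for x in (-38,-11,0,11,38) for z in(-5,5)])
```

```text
-11 -20 [array([295.6, 291.8]), array([304.2, 291.8]), array([315.5, 291.8]), array([324.1, 291.8])]
-11 -5 [array([297. , 276.6]), array([304.8, 276.6]), array([315.1, 276.6]), array([322.9, 276.6])]
-11 0 [array([297.4, 272.1]), array([305. , 272.1]), array([315. , 272.1]), array([322.5, 272.1])]
-11 9 [array([298.1, 264.7]), array([305.3, 264.7]), array([314.8, 264.7]), array([321.9, 264.7])]
-11 22 [array([299. , 255.3]), array([305.6, 255.2]), array([314.5, 255.2]), array([321.1, 255.2])]
11 -20 [array([296.3, 347.6]), array([304.5, 347.6]), array([315.4, 347.6]), array([323.6, 347.6])]
11 -5 [array([297.6, 328. ]), array([305., 328.]), array([315., 328.]), array([322.4, 328. ])]
11 0 [array([297.9, 322.2]), array([305.2, 322.2]), array([314.9, 322.2]), array([322.1, 322.2])]
11 9 [array([298.6, 312.6]), array([305.5, 312.6]), array([314.7, 312.6]), array([321.6, 312.6])]
11 22 [array([299.4, 300.3]), array([305.8, 300.2]), array([314.4, 300.2]), array([320.8, 300.2])]
bar [array([297., 204.]), array([322.8, 204. ]), array([297.7, 269.6]), array([322.3, 269.5]), array([297.9, 294.7]), array([322.1, 294.6]), array([298.2, 318.9]), array([321.9, 318.9]), array([298.7, 375. ]), array([321.5, 375. ])]
```

Emit:
{"method": "move_arm", "body": {"rows": [{"translation": [0,-0.5,0],"turn": 0},{"translation": [0,-1.5,0],"turn": 0},{"translation": [0,-3,0],"turn": 0},{"translation": [0,-3,0],"turn": 0},{"translation": [0,-3,0],"turn": 0}]}}

```text
clock: 7.37
tcp_pos: [449.0, 311.9, 76.1]
orientation: [0.508, -0.506, 0.493, -0.493]
contact_force: [-0.6, 0.4, 0.0]
width: 0.049
```

```bash
python3 w.py w5 cover_grip:42 hole_left:3 hole_right:3
```

```text
[[  0.    0.    1.  449. ]
 [ -1.    0.    0.  311.9]
 [ -0.   -1.    0.   76.1]
 [  0.    0.    0.    1. ]] [-0.7  0.8  0.1  1.9 -0.1  0.4 -0.5] 7.3667
cover_grip [306.4, 269.8] 0.57 [447.3 311.6  42. ]
hole_left [246.2, 170.9] 0.8 [412.7 354.5   3. ]
hole_right [249.6, 312.5] 0.91 [413.5 269.2   3. ]
hole_right [245.0, 173.5] 0.2 [412. 353.   3.]
```

View pics/w5.png

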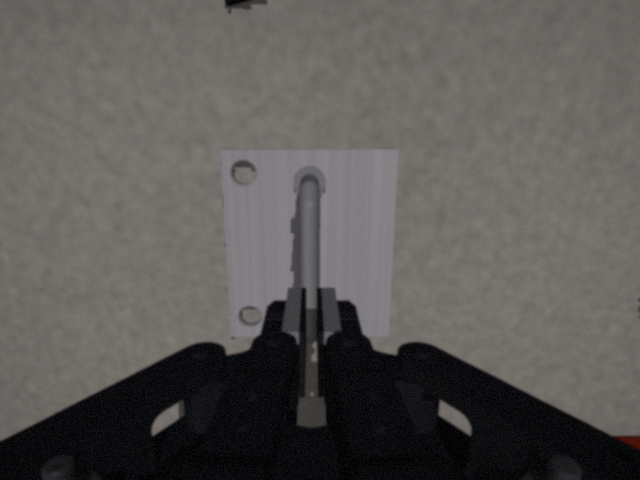

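Not gripped: the opening matches the commanded 4 mm and the cover stayed on the desk. The fingertips seem higher than TCP + 22 mm implies, so I'll check from the scene camera.

Run:
```python
from h import *
im=robot.capture('scene'); T=tool()
print(T[:3,3])
pts=[]
b=cv2.cvtColor(im,cv2.COLOR_RGB2BGR).copy()
x0,y0,f=380,220,5
c=cv2.resize(b[y0:y0+120,x0+0:x0+150],None,fx=f,fy=f,interpolation=cv2.INTER_CUBIC)
for y,col in((0,(0,255,0)),(22,(0,0,255)),(-51,(255,0,0))):
    P=T[:3,:3]@np.array([0,y,0])+T[:3,3]; u=proj('scene',P); print(y,P,u)
    cv2.circle(c,tuple(int(v) for v in ((u-[x0,y0])*f)),4,col,-1)
u=proj('scene',[448.7,311.7,47]);cv2.circle(c,tuple(int(v) for v in ((u-[x0,y0])*f)),4,(0,255,255),-1)
cv2.imwrite('pics/s5.png',c)
```

```text
[447.90181505 311.1159731   74.43115326]
0 [447.90181505 311.1159731   74.43115326] [461.40083095 326.48754554]
22 [447.88279565 311.10411531  52.43116468] [459.18225969 331.89133766]
-51 [447.94590548 311.1434616  125.43112679] [466.81393188 313.30281143]
```

View pics/s5.png

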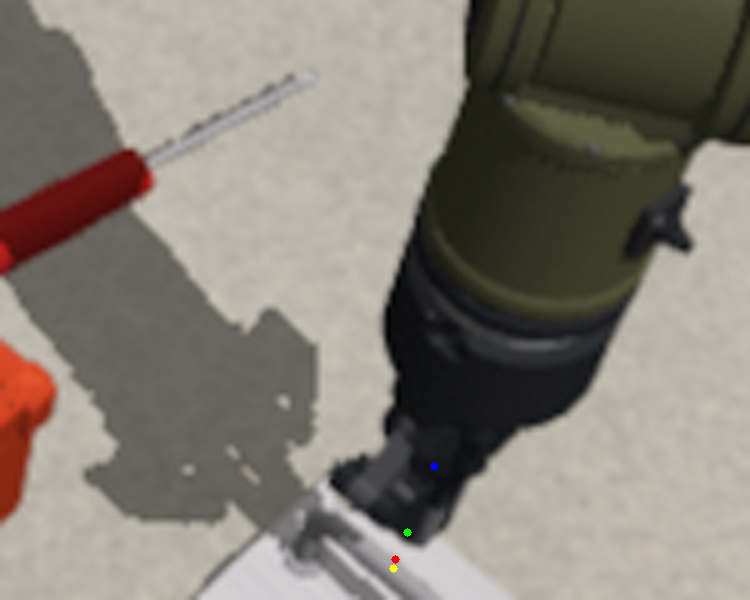

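Emit:
{"method": "move_arm", "body": {"rows": [{"translation": [0,2,0],"turn": 0},{"translation": [0,2.8,0],"turn": 0},{"translation": [0,2.8,0],"turn": 0},{"translation": [0,2.8,0],"turn": 0}], "claw": 0, "force": 20}}

```text
clock: 7.95
tcp_pos: [447.7, 310.9, 46.3]
orientation: [-0.506, 0.508, -0.493, 0.493]
contact_force: [-0.1, 1.1, -0.0]
width: 0.002
```

Emit:
{"method": "move_arm", "body": {"rows": [{"translation": [0,0.2,0],"turn": 0},{"translation": [0,0.3,0],"turn": 0},{"translation": [0,0.3,0],"turn": 0}]}}

```text
clock: 8.2
tcp_pos: [448.4, 311.5, 44.2]
orientation: [0.507, -0.507, 0.493, -0.493]
contact_force: [0.4, 0.4, 0.5]
width: -0.001
```

Emit:
{"method": "move_arm", "body": {"rows": [{"translation": [0,0.2,0],"turn": 0},{"translation": [0,0.3,0],"turn": 0},{"translation": [0,0.3,0],"turn": 0}]}}

```text
clock: 8.45
tcp_pos: [448.2, 311.3, 40.8]
orientation: [-0.507, 0.507, -0.493, 0.493]
contact_force: [-0.6, -0.2, 0.5]
width: -0.001
```

Emit:
{"method": "move_arm", "body": {"rows": [{"translation": [0,0.3,0],"turn": 0},{"translation": [0,0.3,0],"turn": 0}]}}

```text
clock: 8.62
tcp_pos: [448.1, 311.3, 37.5]
orientation: [-0.507, 0.507, -0.493, 0.493]
contact_force: [-1.2, -0.1, 0.1]
width: 0.003
```

Emit:
{"method": "move_arm", "body": {"rows": [{"translation": [0,0.3,0],"turn": 0},{"translation": [0,0.3,0],"turn": 0}]}}

```text
clock: 8.78
tcp_pos: [448.4, 311.4, 36.4]
orientation: [0.507, -0.506, 0.493, -0.493]
contact_force: [-3.1, -1.9, 14.7]
width: 0.001
```

```bash
python3 w.py w6 cover:0
```

```text
[[  0.    0.    1.  448.4]
 [ -1.    0.    0.  311.4]
 [ -0.   -1.    0.   36.4]
 [  0.    0.    0.    1. ]] [-0.7  0.9  0.1  1.9 -0.1  0.3 -0.5] 8.7833
cover [308.8, 270.7] 0.97 [447.8 309.8   0. ]
```

View pics/w6.png

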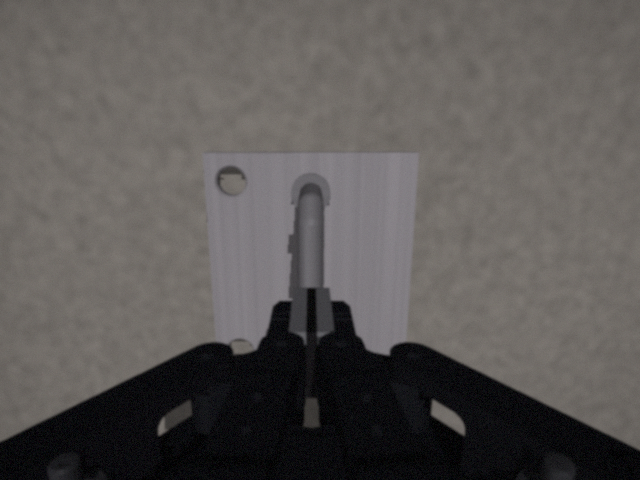

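The shut tips touched the bar at TCP z≈36.8, so they really end about 10 mm behind the reported TCP, roughly 32 mm less than nominal. I'll regrip about 32 mm lower.

Emit:
{"method": "move_arm", "body": {"rows": [{"translation": [0,-1.5,0],"turn": 0},{"translation": [0,-1.5,0],"turn": 0},{"translation": [0,-1.5,0],"turn": 0},{"translation": [0,-1.5,0],"turn": 0},{"translation": [0,-1.5,0],"turn": 0},{"translation": [0,-1.5,0],"turn": 0},{"translation": [0,-1.5,0],"turn": 0}], "claw": 8.5}}

```text
clock: 9.47
tcp_pos: [448.0, 311.2, 49.4]
orientation: [-0.507, 0.507, -0.493, 0.493]
contact_force: [-0.9, 0.4, -0.7]
width: 0.976
```

Emit:
{"method": "move_arm", "body": {"rows": [{"translation": [0,1.5,0],"turn": 0},{"translation": [0,2.7,0],"turn": 0},{"translation": [0,3.5,0],"turn": 0},{"translation": [0,3.7,0],"turn": 0},{"translation": [0,3.7,0],"turn": 0}]}}

```text
clock: 9.88
tcp_pos: [447.7, 310.9, 11.9]
orientation: [-0.506, 0.507, -0.493, 0.493]
contact_force: [-0.9, -0.0, 0.8]
width: 0.993
```

Emit:
{"method": "move_arm", "body": {"rows": [{"translation": [0,0,0],"turn": 0},{"translation": [0,0,0],"turn": 0},{"translation": [0,0,0],"turn": 0},{"translation": [0,0,0],"turn": 0},{"translation": [0,0,0],"turn": 0},{"translation": [0,0,0],"turn": 0},{"translation": [0,0,0],"turn": 0},{"translation": [0,0,0],"turn": 0},{"translation": [0,0,0],"turn": 0}], "claw": 0.4, "force": 60}}

```text
clock: 10.63
tcp_pos: [448.4, 311.5, 13.2]
orientation: [0.507, -0.507, 0.493, -0.493]
contact_force: [-0.0, 0.6, 5.0]
width: 0.091
```

Emit:
{"method": "move_arm", "body": {"rows": [{"translation": [0,-1,0],"turn": 0},{"translation": [0,-3,0],"turn": 0},{"translation": [0,-7,0],"turn": 0},{"translation": [0,-10,0],"turn": 0},{"translation": [0,-13,0],"turn": 0},{"translation": [0,-13,0],"turn": 0},{"translation": [0,-13,0],"turn": 0}]}}

```text
clock: 11.22
tcp_pos: [448.9, 311.9, 144.5]
orientation: [0.508, -0.506, 0.493, -0.493]
contact_force: [-0.3, -0.0, -3.1]
width: 0.091
```

```bash
python3 w.py w7 cover_grip:172 hole_left:133 hole_right:133
```

```text
[[  0.    0.    1.  448.9]
 [ -1.    0.    0.  311.9]
 [ -0.   -1.    0.  144.5]
 [  0.    0.    0.    1. ]] [-0.8  0.7  0.1  1.9 -0.1  0.6 -0.5] 11.2167
cover_grip [310.5, 332.8] 0.7 [449.1 310.9 172. ]
```

View pics/w7.png

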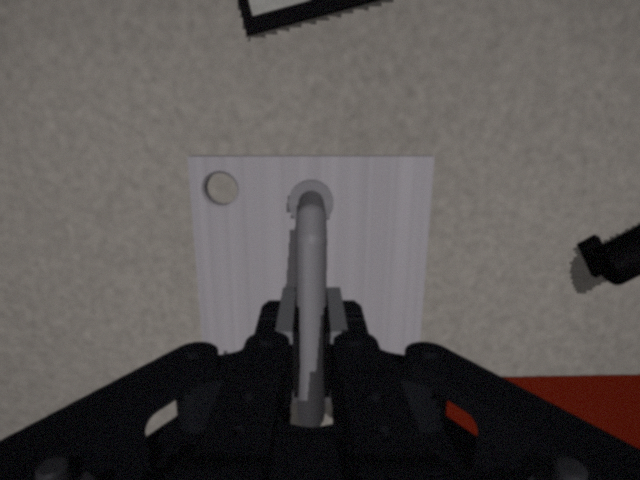

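```bash
cat > held.py <<'E'
from h import *
import sys
np.set_printoptions(precision=2,suppress=True)
p=robot.camera_params('wrist');A=np.array(p['tool_from_camera'])
img=cv2.imread(sys.argv[1]); ytop=7.2
def tp(X,Z,Y=ytop):
    c=np.linalg.inv(A)@np.array([X,Y,Z,1]); return [p['fx']*c[0]/c[2]+p['cx'],p['fy']*c[1]/c[2]+p['cy']]
H=80;s=4
# rect: col = Z (tool z), row = X
src=np.float32([tp(X,Z) for X,Z in((-H,-H),(-H,H),(H,H),(H,-H))]);dst=np.float32([[0,0],[2*H*s,0],[2*H*s,2*H*s],[0,2*H*s]])
r=cv2.warpPerspective(img,cv2.getPerspectiveTransform(src,dst),(2*H*s,2*H*s))
cv2.rectangle(r,(int((H-48)*s),int((H-56)*s)),(int((H+48)*s),int((H+56)*s)),(0,0,255),1)
cv2.circle(r,(int((H-36)*s),int((H-43)*s)),int(6.5*s),(0,0,255),1)
cv2.imwrite(sys.argv[2],r)
E
python3 held.py pics/w7.png pics/held7.png
```

```text
(no output)
```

View pics/held7.png

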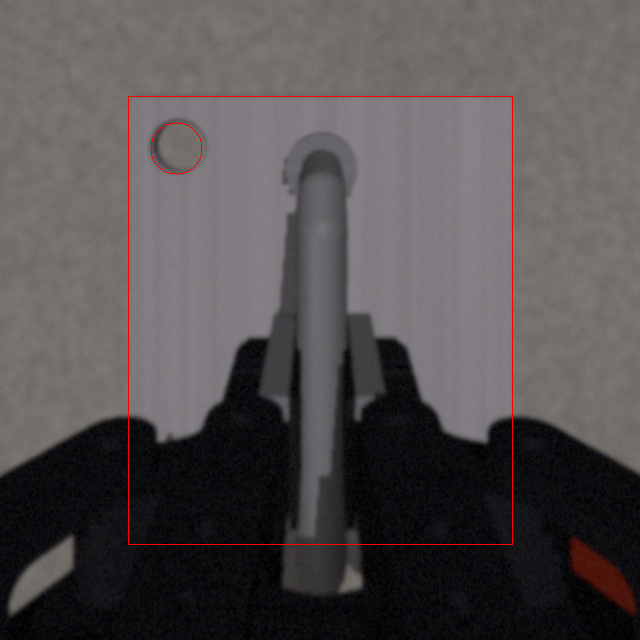

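The cover is gripped dead-centre: its outline matches the tool-frame prediction within 1 mm, and the weight reads about 3 N. I'll carry it above the bay.

Emit:
{"method": "move_arm", "body": {"rows": [{"translation": [0,-2.4,0],"turn": 0},{"translation": [1.5,-2.6,1.3],"turn": 0},{"translation": [4,-2.6,3.4],"turn": -0.2},{"translation": [7,-2.6,6],"turn": -0.4},{"translation": [10,-2.6,8.5],"turn": -0.6},{"translation": [13,-2.6,11],"turn": -0.8},{"translation": [16,-2.6,13.6],"turn": -0.8},{"translation": [18.5,-2.6,15.8],"turn": -0.8},{"translation": [20,-2.6,17.1],"turn": -0.8},{"translation": [20.77,-2.6,17.71],"turn": -0.8},{"translation": [20.77,-2.6,17.71],"turn": -0.8},{"translation": [20.77,-2.6,17.71],"turn": -0.8},{"translation": [20.77,-2.6,17.71],"turn": -0.8}]}}

```text
clock: 12.5
tcp_pos: [629.1, 111.4, 168.1]
orientation: [-0.511, 0.511, -0.49, 0.488]
contact_force: [0.3, -0.6, -2.5]
width: 0.09
```

```bash
python3 w.py w8; python3 held.py pics/w8.png pics/held8.png
```

```text
[[  0.   -0.    1.  629.1]
 [ -1.    0.    0.  111.4]
 [ -0.   -1.   -0.  168.1]
 [  0.    0.    0.    1. ]] [-0.3  0.8  0.1  1.6 -0.1  0.8 -0.1] 12.5
```

View pics/w8.png

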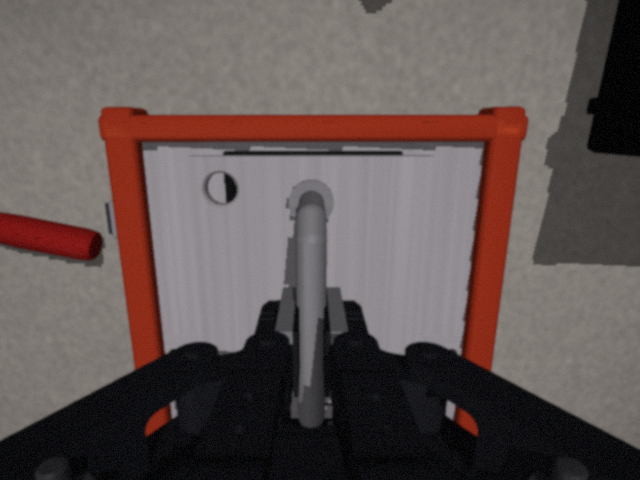

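View pics/held8.png

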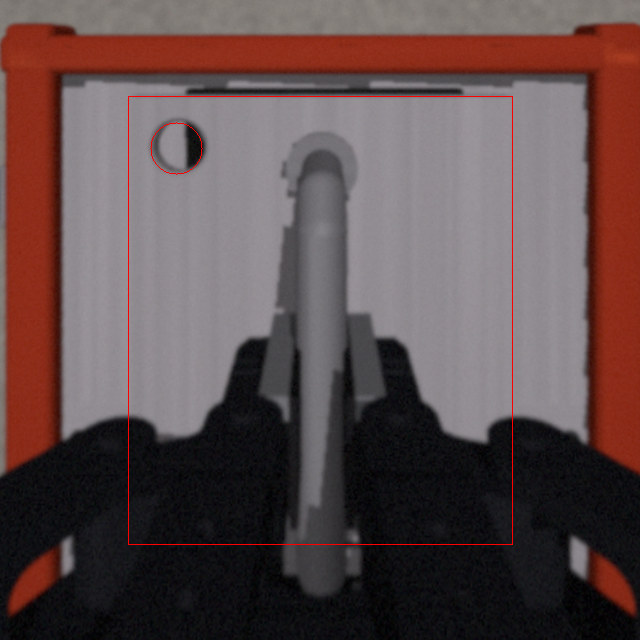

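Run:
```python
from h import *
np.set_printoptions(precision=2,suppress=True)
b=cv2.imread('pics/w8.png')
c=cv2.resize(b[130:220,180:440],None,fx=3,fy=3,interpolation=cv2.INTER_CUBIC);cv2.imwrite('pics/w8c.png',cv2.convertScaleAbs(c,alpha=1.6))
g=b.mean(2)
print(g[145:162,250].round(),g[145:162,380].round())
print(g[153,215:235].round(),g[153,395:412].round())
print(g[188,200:245].round())
```

```text
[ 87.  99. 111. 119. 116. 101.  64.  30.  26.  51.  88. 118. 137. 142.
 145. 143. 144.] [ 78.  82.  95. 117. 126. 109.  65.  30.  27.  54.  90. 119. 137. 142.
 143. 144. 142.]
[143. 145. 143. 142. 141. 141. 136. 116.  80.  54.  32.  29.  26.  25.
  23.  24.  23.  27.  17.  27.] [ 37.  25.  31.  31.  32.  37.  51.  89. 117. 135. 138. 138. 138. 139.
 138. 138. 135.]
[143. 132. 121. 112.  95.  81.  70.  86. 115. 138. 144. 145. 148. 147.
 145. 147. 147. 147. 144. 144. 144. 144. 141. 136. 118.  84.  48.  20.
   9.  20.  13.  17.  13.  11.  16.  26.  54.  86. 115. 131. 138. 141.
 137. 138. 141.]
```

View pics/w8c.png

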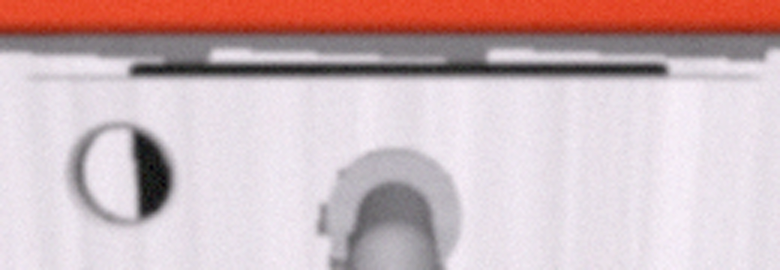

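Run:
```python
from h import *
np.set_printoptions(precision=2,suppress=True)
p=robot.camera_params('wrist');A=np.array(p['tool_from_camera'])
def tr(uv,Y):
    d=A[:3,:3]@np.array([(uv[0]-p['cx'])/p['fx'],(uv[1]-p['cy'])/p['fy'],1]);c=A[:3,3]
    return c+d*(Y-c[1])/d[1]
for Y in (67.5,):
  a,b,e,h=tr((223.3,151),Y),tr((401.8,151),Y),tr((312,151),Y),tr((224.7,188),Y)
  print(a,b,b-a,(a+b)/2,e,h)
  print('frame centre tool x',e[0]+56,'z',(a[2]+b[2])/2)
```

```text
[-54.47  67.5  -46.09] [-54.42  67.5   48.65] [ 0.04  0.   94.74] [-54.44  67.5    1.28] [-54.44  67.5    0.98] [-34.78  67.5  -46.48]
frame centre tool x 1.5554117517857264 z 1.281303492012885
```

The frame's far edge is parallel to the cover, and the frame centre lies about 1.4 mm off in both tool x and z. I'll correct that, lower to just above the pin tips and look through the hole.

Emit:
{"method": "move_arm", "body": {"rows": [{"translation": [0.15,0.5,0.13],"turn": 0},{"translation": [0.15,1.5,0.13],"turn": 0},{"translation": [0.15,2.5,0.13],"turn": 0},{"translation": [0.15,3.2,0.13],"turn": 0},{"translation": [0.15,3.2,0.13],"turn": 0},{"translation": [0.15,3.2,0.13],"turn": 0}]}}

```text
clock: 13.05
tcp_pos: [631.7, 107.1, 135.9]
orientation: [-0.51, 0.511, -0.49, 0.489]
contact_force: [-0.1, -0.3, -2.7]
width: 0.093
```

```bash
python3 w.py w9; python3 -c "
import cv2
a=cv2.imread('pics/w9.png')[110:250,170:460];cv2.imwrite('pics/w9c.png',cv2.convertScaleAbs(cv2.resize(a,None,fx=2.7,fy=2.7,interpolation=cv2.INTER_CUBIC),alpha=1.5))"
```

```text
[[  0.   -0.    1.  631.7]
 [ -1.   -0.    0.  107.1]
 [  0.   -1.   -0.  135.9]
 [  0.    0.    0.    1. ]] [-0.3  0.8  0.1  1.6 -0.1  0.7 -0.1] 13.05
```

View pics/w9c.png

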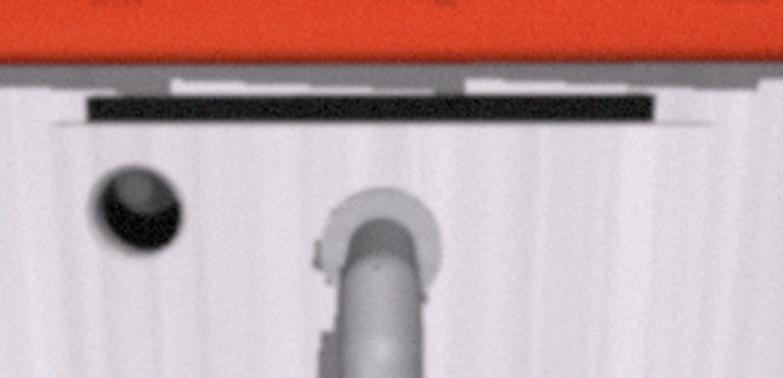

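```bash
cat > pred.py <<'E'
from h import *
np.set_printoptions(precision=1,suppress=True)
p=robot.camera_params('wrist');A=np.array(p['tool_from_camera'])
def tp(X,Y,Z):
    c=np.linalg.inv(A)@np.array([X,Y,Z,1]); return np.array([p['fx']*c[0]/c[2]+p['cx'],p['fy']*c[1]/c[2]+p['cy']])
def tr(uv,Y):
    d=A[:3,:3]@np.array([(uv[0]-p['cx'])/p['fx'],(uv[1]-p['cy'])/p['fy'],1]);c=A[:3,3]
    return c+d*(Y-c[1])/d[1]
E
python3 - <<'E'
from pred import *
z=135.9
print('hole top',tp(-43,7.2,-36),'under',tp(-43,13.2,-36),'pin tip',tp(-43,z-118,-36),'pin shoulder',tp(-43,z-112.5,-36),'foot',tp(-43,z-100,-36))
g=cv2.imread('pics/w9.png').mean(2)
print(g[140:165,250].round()); print(g[150,195:215].round(),g[150,405:420].round()); 
print(g[165:210,200:242:2].round().astype(int))
E
```

```text
hole top [218.8 189.6] under [222.  187.4] pin tip [224.4 185.7] pin shoulder [227. 184.] foot [232.3 180.3]
[117. 139. 145. 136. 120.  81.  45.  16.  22.  18.  22.  17.  21.  23.
  52.  88. 120. 141. 146. 146. 147. 148. 148. 147. 144.]
[148. 147. 147. 144. 145. 135. 112.  73.  36.  22.  22.   4.  24.  21.
  21.  11.  15.  26.  24.  22.] [ 20.  24.  12.  22.  14.  24.  56.  95. 127. 143. 143. 141. 144. 141.
 141.]
[[148 146 143 140 142 144 144 142 143 143 143 144 141 146 145 148 148 144
  143 143 141]
 [148 141 143 141 144 145 143 143 145 141 144 140 140 144 146 149 148 147
  146 143 143]
 [147 145 144 139 145 142 146 143 145 143 145 142 141 144 147 148 147 144
  145 145 143]
 [148 147 145 138 142 142 144 144 142 142 143 140 140 146 149 147 148 146
  146 143 145]
 [148 147 145 138 141 142 140 143 142 137 137 139 139 143 147 146 147 148
  147 143 144]
 [147 146 143 141 141 143 141 134 129 124 122 127 131 141 147 148 151 148
  145 144 145]
 [147 146 142 139 140 138 133 118 106 103 100 107 117 128 141 144 146 148
  145 143 145]
 [147 146 142 142 138 130 115  97  89  83  82  85  92 110 1
[... 2623 characters left out ...]
8 143 131 127 121 105  90  79  62  53  47  54  72  99 129 140
  144 144 145]
 [145 150 147 143 140 134 130 119 102  90  83  79  76  80 102 127 139 143
  147 145 144]
 [145 147 149 143 141 137 133 134 120 108 105 104 103 108 123 138 144 146
  144 147 145]
 [148 151 149 146 143 139 139 138 132 127 124 122 120 128 136 143 149 144
  145 145 146]
 [147 148 149 145 141 141 143 143 140 137 135 136 136 135 145 146 144 148
  144 149 143]
 [144 148 150 145 142 143 143 144 144 144 140 144 140 140 145 145 146 147
  148 148 148]
 [146 147 149 143 144 142 145 144 145 148 144 143 140 143 144 148 146 146
  147 146 145]
 [145 146 149 143 140 141 147 146 147 146 144 143 145 141 146 148 148 147
  144 146 149]]
```

Run:
```python
from pred import *
np.set_printoptions(precision=2,suppress=True)
for Y in (35.9,34.5):
    a,b=tr((202,145.2),Y),tr((411.6,145.2),Y); print(a,b,(a+b)/2,b-a, 'x centre',a[0]+56)
h=tr((220,187),7.2);print('hole top',h); print('pin tip', tr((220,180.5),17.9))
h=tr((220,187),7.2)
# plate far edge (row?) 
g=cv2.imread('pics/w9.png').mean(2); print(g[150:165,195].round(), g[150:165,425].round())
```

```text
[-58.85  35.9  -48.91] [-58.8  35.9  46. ] [-58.83  35.9   -1.45] [ 0.04  0.   94.91] x centre -2.848069617384027
[-58.91  34.5  -48.54] [-58.86  34.5   45.66] [-58.89  34.5   -1.44] [ 0.04  0.   94.2 ] x centre -2.9088415757835477
hole top [-44.01   7.2  -35.47]
pin tip [-45.2  17.9 -37.7]
[148. 149. 144. 144. 139. 132. 132. 139. 145. 146. 145. 144. 144. 143.
 145.] [143. 143. 140. 141. 136. 129. 135. 141. 146. 149. 146. 146. 148. 147.
 146.]
```

The pin tip shows through the hole at about (220,180), which puts it 2.1 mm off in -z and 1.5 mm off in -x of the tool. The frame edges agree. I'll correct, let it settle and look again.

Emit:
{"method": "move_arm", "body": {"rows": [{"translation": [-0.16,0,-0.2],"turn": 0},{"translation": [-0.16,0,-0.2],"turn": 0},{"translation": [-0.16,0,-0.2],"turn": 0},{"translation": [-0.16,0,-0.2],"turn": 0},{"translation": [-0.16,0,-0.2],"turn": 0},{"translation": [-0.16,0,-0.2],"turn": 0}]}}

```text
clock: 13.6
tcp_pos: [630.4, 108.6, 137.0]
orientation: [0.51, -0.51, 0.489, -0.49]
contact_force: [0.3, -0.5, -2.2]
width: 0.096
```

```bash
python3 w.py w10; python3 -c "
import cv2
a=cv2.imread('pics/w10.png')[110:250,170:460];cv2.imwrite('pics/w10c.png',cv2.convertScaleAbs(cv2.resize(a,None,fx=2.7,fy=2.7,interpolation=cv2.INTER_CUBIC),alpha=1.8))"
```

```text
[[  0.    0.    1.  630.4]
 [ -1.    0.    0.  108.6]
 [ -0.   -1.    0.  137. ]
 [  0.    0.    0.    1. ]] [-0.3  0.8  0.1  1.6 -0.1  0.7 -0.1] 13.6
```

View pics/w10c.png

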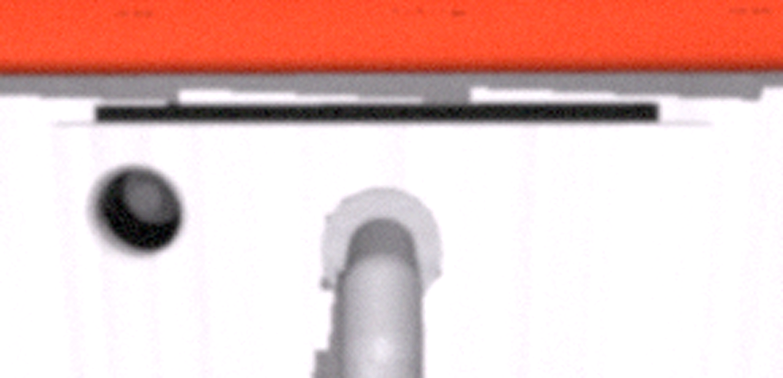

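The pin tip is now at (224,183), against an expected (225.6,183.3), so it is aligned within about 0.5 mm. Lowering over the pins in stages.

Emit:
{"method": "move_arm", "body": {"rows": [{"translation": [0,0.2,0],"turn": 0},{"translation": [0,0.4,0],"turn": 0},{"translation": [0,0.6,0],"turn": 0},{"translation": [0,0.8,0],"turn": 0},{"translation": [0,0.8,0],"turn": 0}]}}

```text
clock: 14.07
tcp_pos: [629.9, 108.6, 128.2]
orientation: [-0.51, 0.511, -0.49, 0.489]
contact_force: [-0.3, -0.6, -2.2]
width: 0.087
```

Emit:
{"method": "move_arm", "body": {"rows": [{"translation": [0,0.2,0],"turn": 0},{"translation": [0,0.4,0],"turn": 0},{"translation": [0,0.6,0],"turn": 0},{"translation": [0,0.6,0],"turn": 0}]}}

```text
clock: 14.4
tcp_pos: [630.0, 108.7, 122.4]
orientation: [-0.51, 0.511, -0.49, 0.489]
contact_force: [-0.3, -0.9, -2.4]
width: 0.087
```

Emit:
{"method": "move_arm", "body": {"rows": [{"translation": [0,0.15,0],"turn": 0},{"translation": [0,0.3,0],"turn": 0},{"translation": [0,0.45,0],"turn": 0},{"translation": [0,0.6,0],"turn": 0},{"translation": [0,0.6,0],"turn": 0}]}}

```text
clock: 14.82
tcp_pos: [630.1, 108.6, 116.5]
orientation: [-0.51, 0.51, -0.49, 0.489]
contact_force: [0.0, 0.5, -1.7]
width: 0.089
```

Emit:
{"method": "move_arm", "body": {"rows": [{"translation": [0,0.1,0],"turn": 0},{"translation": [0,0.2,0],"turn": 0},{"translation": [0,0.2,0],"turn": 0}]}}

```text
clock: 15.07
tcp_pos: [630.2, 108.6, 114.7]
orientation: [-0.51, 0.51, -0.49, 0.489]
contact_force: [-0.8, -0.7, -3.0]
width: 0.089
```

Emit:
{"method": "move_arm", "body": {"rows": [{"translation": [0,0.1,0],"turn": 0},{"translation": [0,0.15,0],"turn": 0},{"translation": [0,0.15,0],"turn": 0}]}}

```text
clock: 15.32
tcp_pos: [630.4, 108.7, 113.4]
orientation: [0.51, -0.51, 0.49, -0.49]
contact_force: [0.0, 0.2, -1.9]
width: 0.092
```

```bash
python3 w.py w11; python3 -c "
from h import *
print(robot.get_obs()['contact_force'],robot.get_obs()['wrist_torque'])"
```

```text
[[  0.    0.    1.  630.4]
 [ -1.    0.    0.  108.7]
 [ -0.   -1.    0.  113.4]
 [  0.    0.    0.    1. ]] [-0.3  0.8  0.1  1.6 -0.1  0.7 -0.1] 15.3167
[ 0.17081288 -0.34077879 -2.88690918] [ 0.00787503  0.0061653  -0.00441916]
```

View pics/w11.png

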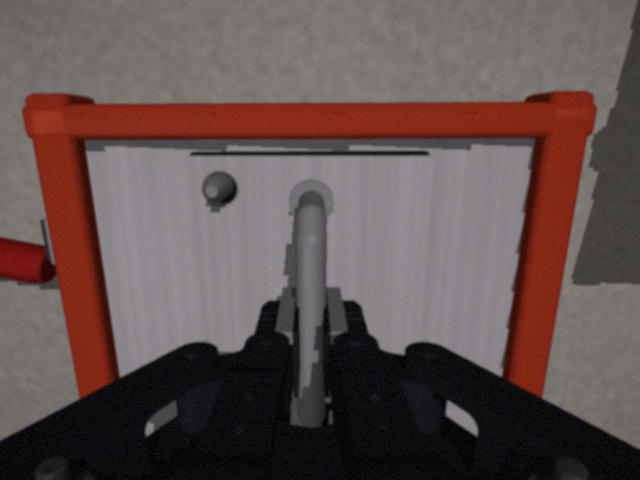

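The pin is through the left hole, at (218,188). I'll continue in 1 mm steps until contact.

Emit:
{"method": "move_arm", "body": {"rows": [{"translation": [0,0.1,0],"turn": 0},{"translation": [0,0.1,0],"turn": 0}]}}

```text
clock: 15.53
tcp_pos: [630.4, 108.7, 113.3]
orientation: [0.51, -0.51, 0.49, -0.49]
contact_force: [-1.4, -0.1, 3.5]
width: 0.097
```

Emit:
{"method": "move_arm", "body": {"rows": [{"translation": [0,0.1,0],"turn": 0},{"translation": [0,0.1,0],"turn": 0}]}}

```text
clock: 15.7
tcp_pos: [630.4, 108.7, 113.2]
orientation: [0.51, -0.51, 0.49, -0.49]
contact_force: [-4.5, 0.1, 11.1]
width: 0.09
```

Contact came exactly at the predicted seat height (TCP 113.2). I'll ease off the push and release.

Emit:
{"method": "move_arm", "body": {"rows": [{"translation": [0,-0.1,0],"turn": 0},{"translation": [0,-0.1,0],"turn": 0}]}}

```text
clock: 15.87
tcp_pos: [630.4, 108.7, 113.3]
orientation: [0.51, -0.51, 0.489, -0.49]
contact_force: [-2.6, -0.5, 7.3]
width: 0.091
```

Emit:
{"method": "move_arm", "body": {"rows": [{"translation": [0,0,0],"turn": 0},{"translation": [0,0,0],"turn": 0},{"translation": [0,0,0],"turn": 0},{"translation": [0,0,0],"turn": 0},{"translation": [0,0,0],"turn": 0},{"translation": [0,-0.5,0],"turn": 0},{"translation": [0,-1.5,0],"turn": 0},{"translation": [0,-3.5,0],"turn": 0},{"translation": [0,-6,0],"turn": 0},{"translation": [0,-9,0],"turn": 0},{"translation": [0,-9,0],"turn": 0},{"translation": [0,-9,0],"turn": 0}], "claw": 4}}

```text
clock: 16.87
tcp_pos: [632.1, 108.9, 205.4]
orientation: [0.512, -0.509, 0.488, -0.491]
contact_force: [-0.5, 0.2, 0.1]
width: 0.47
```

```bash
python3 w.py w12 cover:100 cover_grip:142 hole_left:106 hole_right:106 talk_pad:120; python3 -c "
from h import *
im=robot.capture('scene')[220:400,200:420]
save(cv2.resize(im,None,fx=3,fy=3,interpolation=cv2.INTER_CUBIC),'s12')"
```

```text
[[  0.    0.    1.  632.1]
 [ -1.    0.    0.  108.9]
 [ -0.   -1.    0.  205.4]
 [  0.    0.    0.    1. ]] [-0.3  0.7  0.1  1.5 -0.1  0.9 -0.1] 16.8667
cover [308.9, 236.4] 0.62 [631.8 106.2 100. ]
cover_grip [306.6, 255.4] 0.7 [630.5 106.5 142. ]
hole_left [250.2, 165.9] 0.8 [594.  151.2 106. ]
hole_right [256.6, 293.1] 0.92 [598.4  67.2 106. ]
talk_pad [265.5, 429.0] 0.76 [606.8 -28.8 120. ]
```

View pics/w12.png

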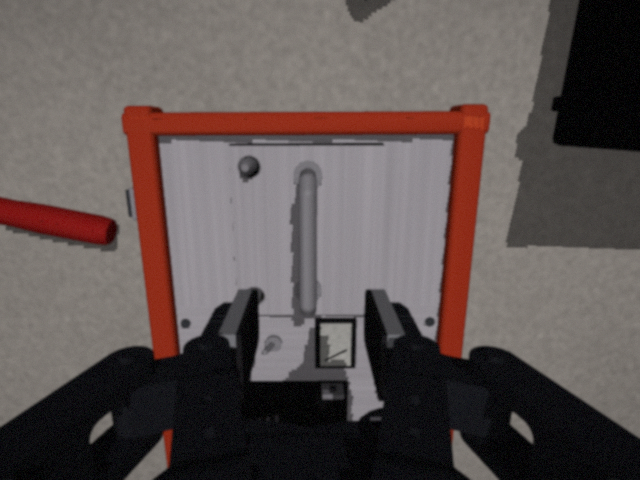

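View pics/s12.png

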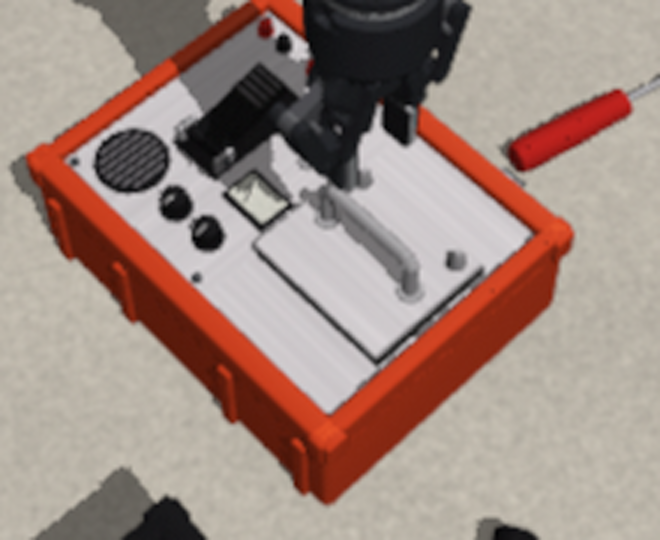

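The cover sits flush with both pins through their holes, and it has been released. Next I'll shut the fingers and move above the talk key.

Emit:
{"method": "move_arm", "body": {"rows": [{"translation": [3,0,-0.7],"turn": 0},{"translation": [7,0,-1.6],"turn": 0},{"translation": [11,0,-2.5],"turn": 0},{"translation": [13.97,0,-3.19],"turn": 0},{"translation": [13.97,0,-3.19],"turn": 0},{"translation": [13.97,2,-3.19],"turn": 0},{"translation": [13.97,4,-3.19],"turn": 0},{"translation": [13.97,5,-3.19],"turn": 0},{"translation": [13.97,5,-3.19],"turn": 0},{"translation": [13.97,5,-3.19],"turn": 0},{"translation": [13.97,5,-3.19],"turn": 0}], "claw": 0}}

```text
clock: 18.13
tcp_pos: [605.0, -32.0, 153.1]
orientation: [0.511, -0.51, 0.489, -0.49]
contact_force: [-0.5, -0.3, 0.0]
width: -0.002
```

```bash
python3 w.py w13 talk_pad:120 cover_grip:142 hole_left:106 hole_right:106; python3 -c "
from h import *
im=robot.capture('scene')[180:360,180:400]
save(cv2.resize(im,None,fx=3,fy=3,interpolation=cv2.INTER_CUBIC),'s13')"
```

```text
[[  0.    0.    1.  605. ]
 [ -1.   -0.    0.  -32. ]
 [  0.   -1.    0.  153.1]
 [  0.    0.    0.    1. ]] [-0.   0.7  0.   1.7 -0.   0.7  0.1] 18.1333
talk_pad [311.9, 271.3] 0.8 [605.9 -32.7 120. ]
hole_right [301.6, 63.6] 0.81 [597.3  62.3 106. ]
```

View pics/w13.png

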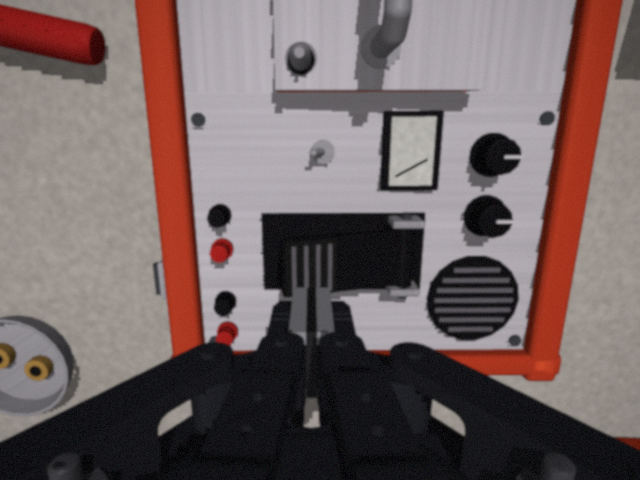

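View pics/s13.png

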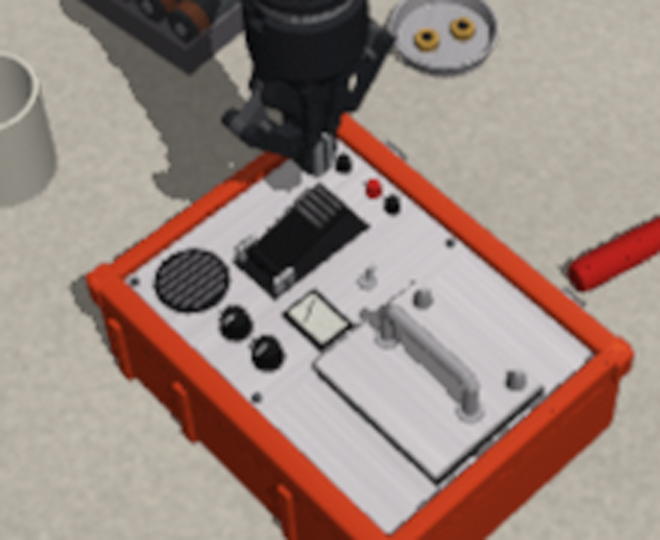

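The pad ribs, centred on column 312, line up with the jaws. The network puts the pad at (605.9, -32.7), against a TCP of (605, -32). Descending.

Emit:
{"method": "move_arm", "body": {"rows": [{"translation": [0,1.5,0.1],"turn": 0},{"translation": [0,3,0.1],"turn": 0},{"translation": [0,3.8,0.1],"turn": 0},{"translation": [0,3.8,0.1],"turn": 0},{"translation": [0,3.8,0.1],"turn": 0}]}}

```text
clock: 18.85
tcp_pos: [605.1, -32.2, 114.3]
orientation: [-0.51, 0.51, -0.49, 0.489]
contact_force: [0.5, -0.2, 0.2]
width: -0.001
```

Emit:
{"method": "move_arm", "body": {"rows": [{"translation": [0,0.2,0],"turn": 0},{"translation": [0,0.4,0],"turn": 0},{"translation": [0,0.4,0],"turn": 0}]}}

```text
clock: 19.1
tcp_pos: [605.8, -32.3, 111.0]
orientation: [0.511, -0.51, 0.489, -0.49]
contact_force: [0.1, 0.1, 3.3]
width: -0.003
```

Emit:
{"method": "move_arm", "body": {"rows": [{"translation": [0,0.2,0],"turn": 0},{"translation": [0,0.4,0],"turn": 0},{"translation": [0,0.4,0],"turn": 0}]}}

```text
clock: 19.35
tcp_pos: [604.8, -32.3, 106.3]
orientation: [-0.51, 0.51, -0.49, 0.489]
contact_force: [-1.2, 0.2, 5.1]
width: 0.004
```

Emit:
{"method": "move_arm", "body": {"rows": [{"translation": [0,0.2,0],"turn": 0},{"translation": [0,0.4,0],"turn": 0},{"translation": [0,0.4,0],"turn": 0}]}}

```text
clock: 19.6
tcp_pos: [604.3, -32.3, 102.1]
orientation: [-0.51, 0.511, -0.49, 0.489]
contact_force: [-1.9, 0.3, 6.0]
width: 0.003
```

Emit:
{"method": "move_arm", "body": {"rows": [{"translation": [0,0.1,0],"turn": 0},{"translation": [0,0.2,0],"turn": 0},{"translation": [0,0.2,0],"turn": 0}]}}

```text
clock: 19.85
tcp_pos: [604.0, -32.4, 100.3]
orientation: [-0.51, 0.511, -0.49, 0.489]
contact_force: [-3.4, -1.0, 5.7]
width: -0.001
```

Emit:
{"method": "move_arm", "body": {"rows": [{"translation": [0,0.1,0],"turn": 0},{"translation": [0,0.1,0],"turn": 0}]}}

```text
clock: 20.02
tcp_pos: [603.9, -32.4, 99.3]
orientation: [-0.51, 0.511, -0.49, 0.489]
contact_force: [-3.6, 0.1, 6.9]
width: -0.001
```

Emit:
{"method": "move_arm", "body": {"rows": [{"translation": [0,0.1,0],"turn": 0},{"translation": [0,0.1,0],"turn": 0},{"translation": [0,0.1,0],"turn": 0}]}}

```text
clock: 20.27
tcp_pos: [603.8, -32.4, 98.4]
orientation: [-0.509, 0.511, -0.49, 0.489]
contact_force: [-3.4, -0.5, 6.1]
width: 0.0
```

Emit:
{"method": "move_arm", "body": {"rows": [{"translation": [0,0.1,0],"turn": 0},{"translation": [0,0.1,0],"turn": 0},{"translation": [0,0.1,0],"turn": 0}]}}

```text
clock: 20.52
tcp_pos: [603.7, -32.3, 97.7]
orientation: [-0.509, 0.511, -0.49, 0.489]
contact_force: [-5.1, -0.2, 7.9]
width: 0.0
```

Emit:
{"method": "move_arm", "body": {"rows": [{"translation": [0,0.1,0],"turn": 0},{"translation": [0,0.1,0],"turn": 0},{"translation": [0,0.1,0],"turn": 0}]}}

```text
clock: 20.77
tcp_pos: [603.8, -32.4, 97.5]
orientation: [-0.51, 0.511, -0.49, 0.489]
contact_force: [-7.5, -0.3, 15.3]
width: -0.001
```

```bash
python3 w.py w14 talk_pad:108; python3 -c "
from h import *
o=robot.get_obs();print(o['contact_force'],o['tcp_pos'])
im=robot.capture('scene')[180:360,180:400]
save(cv2.resize(im,None,fx=3,fy=3,interpolation=cv2.INTER_CUBIC),'s14');o=robot.get_obs();print(o['contact_force'],o['tcp_pos'])"
```

```text
[[  0.   -0.    1.  603.8]
 [ -1.   -0.    0.  -32.4]
 [ -0.   -1.   -0.   97.5]
 [  0.    0.    0.    1. ]] [-0.   0.8  0.   1.7 -0.   0.6  0.1] 20.7667
[-6.66765462 -0.36779908 15.09138793] [603.75783758 -32.40169963  97.54564363]
[-7.20150931  0.07709656 14.44835725] [603.77160881 -32.38350499  97.53618708]
```

View pics/w14.png

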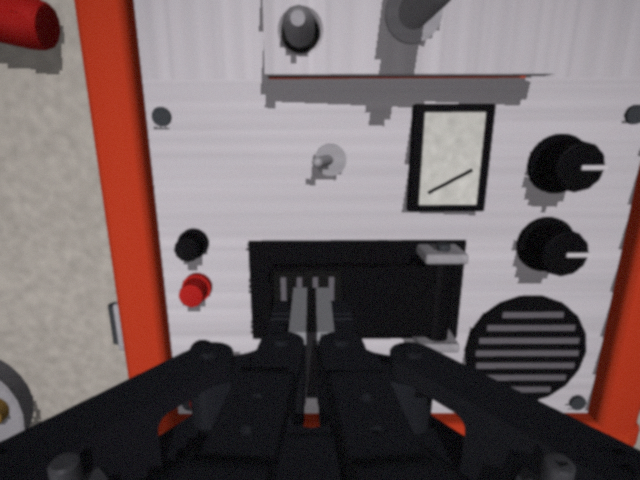

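View pics/s14.png

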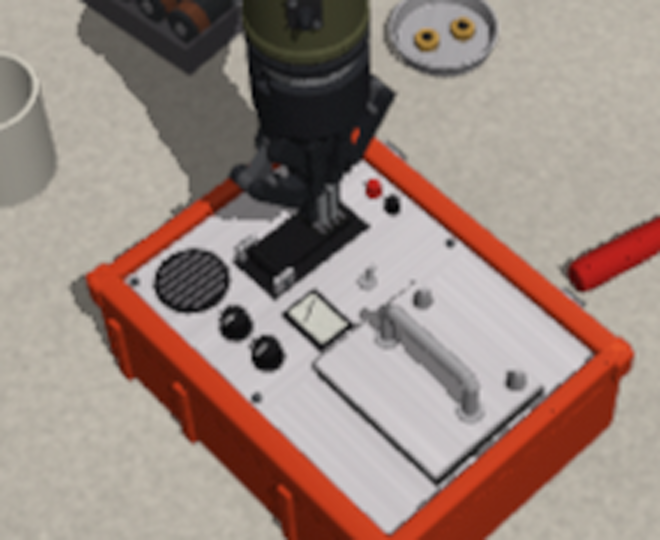

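At the stop: TCP z stalled at 97.5 while the force rose from 8 to 15 N. I'll ease back slightly so I'm holding rather than forcing.

Emit:
{"method": "move_arm", "body": {"rows": [{"translation": [0,-0.04,-0.05],"turn": 0},{"translation": [0,-0.04,-0.05],"turn": 0},{"translation": [0,-0.04,-0.05],"turn": 0},{"translation": [0,-0.04,-0.05],"turn": 0}]}}

```text
clock: 21.25
tcp_pos: [603.7, -32.3, 97.6]
orientation: [-0.51, 0.511, -0.49, 0.489]
contact_force: [-5.0, -0.0, 11.4]
width: 0.001
```

Emit:
{"method": "move_arm", "body": {"rows": [{"translation": [0,0,0],"turn": 0},{"translation": [0,0,0],"turn": 0},{"translation": [0,0,0],"turn": 0},{"translation": [0,0,0],"turn": 0},{"translation": [0,0,0],"turn": 0},{"translation": [0,0,0],"turn": 0}]}}

```text
clock: 21.75
tcp_pos: [603.7, -32.4, 97.6]
orientation: [-0.51, 0.511, -0.49, 0.489]
contact_force: [-4.2, -0.8, 10.4]
width: -0.0
```

```bash
python3 -c "
from h import *
save(robot.capture('top'),'top_end'); o=robot.get_obs();print(o['contact_force'],o['tcp_pos'],o['clock'])
a=cv2.imread('pics/top0.png');b=cv2.imread('pics/top_end.png');cv2.imwrite('pics/topdiff.png',np.hstack([b[90:370,150:530],cv2.absdiff(a,b)[90:370,150:530]]))"
```

```text
[-4.0296313   0.39539439 12.20584248] [603.7411994  -32.37056093  97.6359193 ] 21.8
```

View pics/topdiff.png

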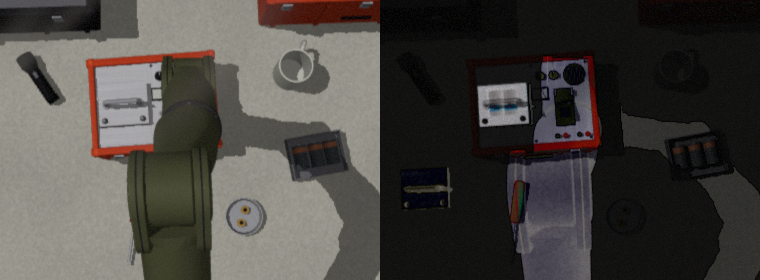

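The top view shows the cover in place, and the torch, mug, tray and dish unmoved. Only the screwdriver's shaft shows, because the arm hides the rest of it from above. Its handle lies in the same place in the scene pictures. Handing in.

```bash
python3 -c "
from plant import robot
print(robot.job_done())"
```

```text
the job is handed in; nothing more can be done
None
```

The cover is seated flush on the bay frame and released, and I handed the job in at about 21.8 s with the talk key still held fully down.

- **Cover:** Contact came at the seat height worked out beforehand (TCP z 113.2 mm), with a brief push of about 11 N. After I let go, the pictures showed both pins through their holes and the cover level on the frame.
- **Talk key:** The key first took load at TCP z ≈ 111 mm. It stopped at 97.5 mm, where the force jumped from 8 to 15 N. I eased back to about 10–12 N at 97.6 mm, steady, and did not move after that.
- **Failed first grasp:** My first grip closed above the handle bar. A light touch on the bar, about 15 N, showed the shut fingertips end about 10 mm behind the reported TCP, not 22 mm ahead of it. I regripped about 32 mm lower and it held.
- **Pose disagreements:** Position readings and the wrist picture differed by 1–3 mm at times. I settled the cover's alignment by viewing the left pin through its hole.
- **Bystanders:** The torch, mug, tray and dish were unmoved in the last top view. The arm hides most of the screwdriver there, so I relied on the scene pictures, where it had not moved.

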